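# Open the child-proof soaking tub and put the dried-up pan in

### The job

Get the dried-up paint pan ready for soaking: press the child-resistant cap of the white tub down hard, turn it counter-clockwise while it is held down, and lift it off. Lay the cap right way up and flat in the empty steel tray, and put the loose pan from the table inside the open tub. Leave everything else on the table where it is.

Things in the scene. Friction and masses are not known exactly. Their poses are not given: they have to be found in the camera images.
- cap_center (a point): Grey child-resistant cap on the tub: round, 113 mm across, 64 mm tall, 0.13 kg, with a straight grip bar across its top. This point: on its axis, half-way up, 32 mm above its lower edge. z up, x along the bar. Bar 80 mm long, 20 mm thick, from the flat round top (2 mm above this point, 46 mm wide beside the bar, fingertips can stand there) up to 32 mm above this point.
- seal (a joint): Sprung seal ring in the tub's rim that pushes the cap up: 0 m with the cap locked on, negative as the cap is pressed down, -0.009 at the bottom, +0.002 with the cap off. Upward push 7 N at 0, 12.5 N at -0.005, 17 N at the bottom. The cap turns only while held down past about -0.0055: press 8 to 9 mm down on its flat top (16 to 22 N), keep it there and turn.
- cap_top (a point): On the cap's axis at the level of its flat round top. How it opens: held down 8 to 9 mm, turn it counter-clockwise seen from above; it is free to lift after 40 degrees and stops at about 90, so turn about 60. Clockwise is blocked. Then lift straight up 40 mm to clear the tub. Unpressed it turns only a few degrees and cannot be lifted.
- tub_mouth (a point): The white tub under the cap, 110 mm across, on a 150 x 150 mm steel foot screwed to the table (it cannot move). This point is on its axis, at the height of the seal ring's top once the cap is off (111 mm above the table). The open mouth is 79 mm across, the floor inside lies 87 mm below this point; z up.
- tray: The shallow open steel tray for the cap, 180 x 180 mm, 18 mm high, walls 4 mm thick, inner floor 4 mm above the table; fixed. Origin: centre of its underside; x and y along its sides.
- pan_center (a point): The dried-up paint pan: a loose white plastic block, 60 x 30 x 20 mm, brown-red paint on top, lying flat on the table between the tub and the tray. This point is its centre, x along its length (60 mm), z up. Mass about 0.05 kg.
- water_glass: Bystander: clear drinking glass, 72 mm across, 95 mm tall. Origin: centre of its underside.
- brush_pot: Bystander: terracotta pot holding brushes, 76 mm across, 100 mm tall (brushes to 235 mm). Origin: centre of its underside.
- ink_bottle: Bystander: amber glass bottle, 54 mm across, 130 mm tall. Origin: centre of its underside.
- paint_jar: Bystander: squat jar with a plain flat lid, 72 mm across, 75 mm tall. Origin: centre of its underside.
- palette_knife: Bystander: palette knife, 200 mm long, lying flat. Origin: centre of its underside.
- charcoal_tin: Bystander: flat aluminium tin 100 x 50 x 18 mm. Origin: centre of its underside.
- sketch_block: Bystander: small cardboard sketch block 100 x 75 x 12 mm. Origin: centre of its underside.
There are look-alikes about, which are no part of the job. Of the things shaped like the part that bears cap_center, the grey one is meant. Of the things shaped like the part that bears pan_center, the white one is meant.

How it is judged:
On the way, in this order (a step that is already met when the one before it is completed fails the run):
1. the cap is pressed down by more than 4 mm on the tub (z of cap_center in the frame of tub_mouth below -0.003 m and horizontal distance between cap_center and tub_mouth below 0.01 m), for 0.1 s.
2. the turned cap is lifted clear of the tub, upright (z of cap_center in the frame of tub_mouth above 0.031 m and angle between cap_center's own z axis and vertical below 0.5 rad), for 0.1 s.
At the end, for the whole second after the job is handed in: The cap lies flat and right way up on the floor of the steel tray (centre within 40 mm of the tray's middle along each side, tilt under 0.12 rad), the pan is inside the tub (centre at least 35 mm below its mouth), and both are released and at rest (x of cap_center in the frame of tray between -0.04 and 0.04 m and y of cap_center in the frame of tray between -0.04 and 0.04 m and z of cap_center in the frame of tray below 0.042 m and angle between cap_center's own z axis and vertical below 0.12 rad and horizontal distance between pan_center and tub_mouth below 0.042 m and z of pan_center in the frame of tub_mouth below -0.035 m and linear speed of each of cap, pan below 0.02 m/s); the robot touches nothing.
It fails at once if a bystander on the table is moved by more than 30 mm (distance of any of water_glass, brush_pot, ink_bottle, paint_jar, palette_knife, charcoal_tin, sketch_block from where it was at the start of the episode above 0.03 m).
It fails at once if a bystander is tipped over (angle between any of water_glass, brush_pot, ink_bottle, paint_jar, palette_knife, charcoal_tin, sketch_block's own z axis and vertical above 0.5 rad).
It also fails if it takes over 72 s, if anything falls off the work surface, if the arm or the gripper's body presses on something with over 40 N, if the wrist force passes 120 N, or if a joint passes its speed limit or range.

### The arm

A 6-joint arm with a two-finger parallel gripper is mounted at the origin on the work surface. World frame = base frame: x ahead of the robot, y to its left, z up, the work surface at z = 0. Lengths are in m, angles in rad, forces in N, time in s.
With the tool pointing down it reaches from about 0.25 to 0.8 m from the base axis. Payload 3.9 kg.
Tool frame: the origin (TCP) lies at the very end of the fingers, on their centre line; the grasp point (between the pads) lies 19 mm behind it (hold_point_z is the distance from the TCP to the grasp point, in m); z points along the fingers, y is the direction in which the jaws open and shut (so a half turn about z gives the same grasp; the last joint's range is limited). The gripper opens to 85 mm and grips with 20 to 120 N. Pads are 22 mm wide; open, the fingers measure 114 mm over their backs; the gripper's body (76 mm by 85 mm) begins 54 mm behind the grasp point. The pads swing forward as they close: fully open they stand 13 mm farther back than shut.
Start: joints at [-1.247, 0.26, -0.138, 1.173, 0, 1.571], TCP at [0.167, -0.498, 0.231] pointing down, gripper open.
Joint ranges: [-2.78, 2.78], [-0.83, 1.72], [-1.28, 1.37], [-1.9, 2.12], [-1.57, 1.48], [-3.14, 3.14]. Speed limits (rad/s): [2.57, 2.57, 3.14, 3.14, 3.14, 3.14].

### API

Orientations are given as a unit quaternion [w, x, y, z].
In Python, from station import observe, snapshot, job_done, hold_point_z gives the robot as it stands.
- The arm moves only by the shell command python3 -m pendant 'ROWS' [FORCE]. ROWS is JSON, a list of rows, each a list of 3 entries, a list of its own where there are three numbers: the shift along the world's x, y, z in cm, then the turn about the world's z in degrees, then the opening, from -1 (shut) to 1 (fully open), so that 0 is half open. A call has 1 to 10 rows; each row shifts and turns the commanded pose from where the row before left it; what a row does not reach is not made up. A row lasts 1/10 s, in which the tool goes at most 50 mm and 8.59 degrees, less where a joint would pass 70% of its speed; a pose out of reach is approached as far as the arm can. A call is refused whole if a number of a shift passes 5 or a number of a turn 8.59, either way. A call with a gripper value outside its range is refused whole. The fingers move at their own pace and stop on an object; FORCE is the grip in N (left out, the last holds). Time passes only in rows, so rows that do not move let the fingers close. It gives the time, the measured TCP pose, the force and the opening at its end, in the units of the state.
- observe(): the state, without advancing time (a new reading comes with each control period).
- snapshot(name): name is "scene" or "top" or "wrist"; returns a dict with "frame" (384x512x3 uint8, red, green, blue), "fx", "fy", "cx", "cy" (pixels), "R" (3x3) and "t" (3): a world point X has camera coordinates R X + t. Camera axes: x right, y down, z forward; pixel columns grow to the right and rows downward; lengths in m; the calibration is good to about 2 mm. A picture is of the moment at which its call begins. There is no depth.
- job_done(): hands the job in, once; it reports no verdict.
The state is a dict: "time": time; "q": joint angles; "qd": joint speeds; "tau": joint torques, N m; "eef_pos": TCP position; "ee_rot": TCP orientation; "force": force on the tool from outside, world axes, zero at the start; "ft_torque": the same for the moment, N m; "width": finger opening in m.
Only numpy, scipy, OpenCV 4.12 (cv2) and the standard library are available. Lean on these libraries where they do the work, as an engineer would, in place of code of your own. Each camera call takes 0.05 s, during which the arm holds its last target. There are 200 camera calls.

## Working session

There is one attempt and no reset: what is moved stays moved. The work goes in short steps, Python scripts to look and compute and a shell command to move; the robot and the scene stay as the last step left them, time stands still between calls to the robot, and variables do not carry over. Pictures are saved under pics/ and viewed, about 8 in all and at most 12, crops included, and the job is handed in when it is done.

```bash
mkdir -p pics; cat > h.py <<'E'
import numpy as np, cv2
from station import observe, snapshot, job_done, hold_point_z
def snap(n,f):
    s=snapshot(n); s={k:(np.array(v) if k in('R','t','frame') else v) for k,v in s.items()}
    cv2.imwrite(f'pics/{f}.png',s['frame'][:,:,::-1]); np.save(f'pics/{f}.npy',s,allow_pickle=True); return s
def load(f): return np.load(f'pics/{f}.npy',allow_pickle=True).item()
def ray(s,u,v,z):
    d=s['R'].T@np.array([(u-s['cx'])/s['fx'],(v-s['cy'])/s['fy'],1]); c=-s['R'].T@s['t']
    return c+d*(z-c[2])/d[2]
def proj(s,X):
    p=s['R']@np.array(X)+s['t']; return p[0]/p[2]*s['fx']+s['cx'],p[1]/p[2]*s['fy']+s['cy']
E
python3 - <<'E'
from h import *
a=snap('scene','scene0');b=snap('top','top0')
for s in(a,b): print(s['fx'],-s['R'].T@s['t'],s['R'][2])
o=observe();print(o)
cv2.imwrite('pics/both.png',cv2.resize(b['frame'][:,:,::-1],(800,600),interpolation=cv2.INTER_CUBIC))
E
```

```text
491.61609183163654 [1.34806566 0.29187961 1.06903343] [-0.62039267 -0.2797658  -0.73269641]
385.69771065142965 [ 0.33633903 -0.0659452   0.95348768] [ 0.22110113 -0.00834596 -0.97521517]
{'time': 0.1, 'q': array([-1.24700967e+00,  2.60633769e-01, -1.39268838e-01,  1.17269482e+00,
       -1.12030985e-05,  1.57076747e+00]), 'qd': array([ 9.18228576e-05, -1.94661404e-04,  1.42999673e-03, -9.65347070e-04,
       -7.18210209e-05,  1.06465850e-03]), 'tau': array([ 1.12467460e-03, -4.06508625e+01,  2.54527509e+01,  1.00861266e-02,
        8.17116802e-05,  2.95455372e-06]), 'eef_pos': array([ 0.1668311 , -0.49712836,  0.23052915]), 'ee_rot': array([-8.87872859e-04,  9.86921146e-01,  1.61201243e-01, -1.50672387e-04]), 'force': array([-0.01049976, -0.0970084 , -0.48874631]), 'ft_torque': array([ 0.03808533, -0.00093419,  0.05752457]), 'width': 0.08530498162639759}
```

View pics/both.png

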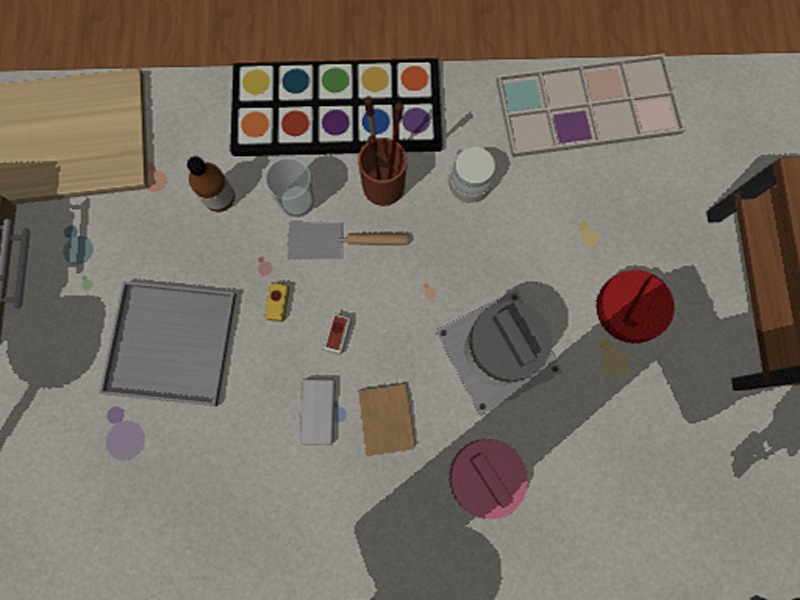

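View pics/scene0.png

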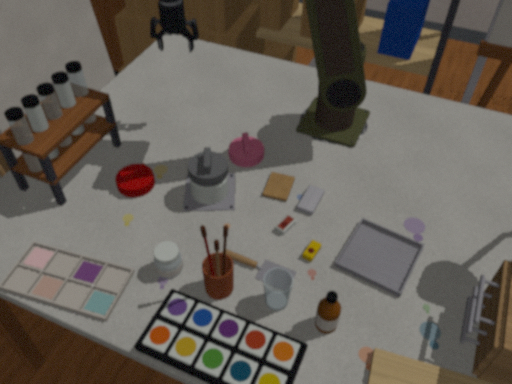

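Cap candidates in the 800×600 top view are the grey one on the tub with a steel foot (510,340), red (635,305) and pink (488,478). Pan candidates are white with brown-red paint (337,332) and yellow (276,300). By the description I want the grey cap and the white pan. Next is one close crop to check, plus measurements.

```bash
python3 - <<'E'
from h import *
b=load('top0');f=b['frame'][:,:,::-1]
c=cv2.resize(f[180:270,195:365],None,fx=4.7,fy=4.7,interpolation=cv2.INTER_CUBIC);cv2.imwrite('pics/crop1.png',c)
k=.64
P=lambda u,v,z:ray(b,u*k,v*k,z)
bol=np.array([P(*p,.008) for p in[(443,332),(515,297),(556,369),(482,407)]]);print('bolts',bol.round(3),bol.mean(0))
tr=np.array([P(*p,.018) for p in[(125,282),(239,290),(217,404),(103,392)]]);print('tray',tr.round(3),tr.mean(0))
# pan: red paint, min area rect
hsv=cv2.cvtColor(b['frame'],cv2.COLOR_RGB2HSV)
m=cv2.inRange(hsv,(0,120,60),(12,255,255))|cv2.inRange(hsv,(170,120,60),(180,255,255))
m[:190]=0;m[240:]=0;m[:,:200]=0;m[:,235:]=0
r=cv2.minAreaRect(cv2.findNonZero(m));pts=cv2.boxPoints(r);w=np.array([ray(b,*p,.02) for p in pts]);print('paint',r,w.round(4),w.mean(0))
for n,X in(('cap ctr px',(*bol.mean(0)[:2],.144)),): print(n,np.array(proj(b,X)))
E
```

```text
bolts [[ 0.503 -0.148  0.008]
 [ 0.557 -0.267  0.008]
 [ 0.439 -0.323  0.008]
 [ 0.384 -0.203  0.008]] [ 0.47096207 -0.23544048  0.008     ]
tray [[0.597 0.359 0.018]
 [0.578 0.176 0.018]
 [0.399 0.204 0.018]
 [0.422 0.38  0.018]] [0.49903562 0.27964553 0.018     ]
paint ((214.85528564453125, 212.82090759277344), (7.65461540222168, 19.752117156982422), 15.5241117477417) [[0.4842 0.0369 0.02  ]
 [0.5314 0.0238 0.02  ]
 [0.5257 0.0056 0.02  ]
 [0.4787 0.019  0.02  ]] [0.50499223 0.02133615 0.02      ]
cap ctr px [330.1898529  215.06371817]
```

View pics/crop1.png

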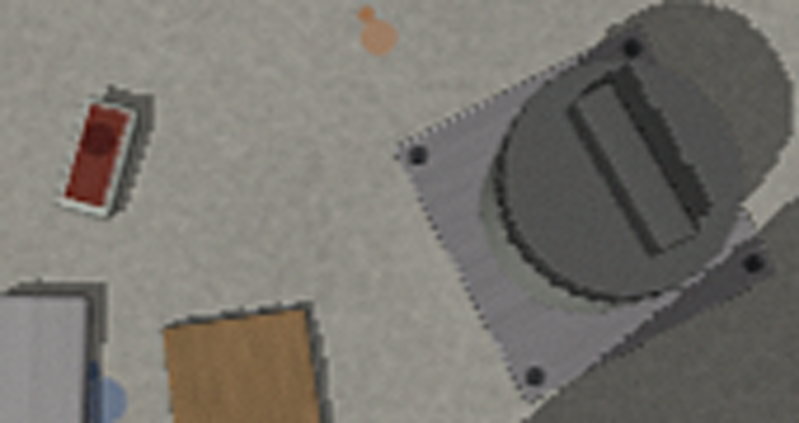

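The crop confirms both choices. The grey cap on the tub has its bar-top centre at crop (633,166), and the bar-top corners are readable. The white pan with brown-red paint is centred at crop (98,157).

```bash
python3 - <<'E'
from h import *
b=load('top0')
q=lambda x,y,z:ray(b,195+(x+.5)/4.7-.5,180+(y+.5)/4.7-.5,z)
w=np.array([q(x,y,.144) for x,y in[(570,105),(612,80),(697,228),(655,252)]]);print(w.round(4),w.mean(0))
d=w[0]+w[1]-w[2]-w[3];print('yaw',np.degrees(np.arctan2(d[1],d[0])),np.linalg.norm(d)/2)
E
python3 -m pendant '[[[3,3,0],1,1],[[3.4,3.2,0],2,1],[[3,2.5,0],2,1],[[3,2.5,0],2,1],[[3,2.5,0],2,1],[[3,2.5,0],2,1],[[3,2.5,0],0,1],[[3,2.5,0],0,1],[[3,2.5,0],0,1],[[3,2.5,0],0,1]]' 30
python3 -m pendant '[[[0,0,0],0,1],[[0,0,0],0,1]]'
python3 -c "
from h import *
s=snap('wrist','w1');o=observe();print(o['q'],o['eef_pos'],o['ee_rot'],s['R'],s['t'])
print(proj(s,(.471,-.235,.144)))"
```

```text
[[ 0.5002 -0.2068  0.144 ]
 [ 0.5114 -0.2268  0.144 ]
 [ 0.4423 -0.2603  0.144 ]
 [ 0.4321 -0.2406  0.144 ]] [ 0.47151055 -0.23362197  0.144     ]
yaw 26.131943480276245 0.07642089212411765
time: 1.1
eef_pos: [0.4718, -0.2343, 0.2309]
ee_rot: [-0.0, 0.967, 0.255, -0.0]
force: [-0.0, -0.5, -0.2]
width: 0.0857
time: 1.3
eef_pos: [0.471, -0.235, 0.2307]
ee_rot: [-0.0, 0.967, 0.256, -0.001]
force: [0.1, -0.5, -0.1]
width: 0.0852
[-4.64007635e-01  2.63224909e-01 -1.34897866e-01  1.17417784e+00
 -5.93258287e-04  2.16133986e+00] [ 0.47038231 -0.23561543  0.23082314] [-2.74563816e-04  9.66870550e-01  2.55265911e-01 -7.60473868e-04] [[ 4.96113884e-01 -8.68257304e-01 -5.17620424e-04]
 [-8.35275910e-01 -4.77431214e-01  2.72715219e-01]
 [-2.37034109e-01 -1.34865451e-01 -9.62094663e-01]] [-0.43825118  0.24589847  0.45855761]
(np.float64(258.5153940633925), np.float64(196.28731052306728))
```

View pics/w1.png

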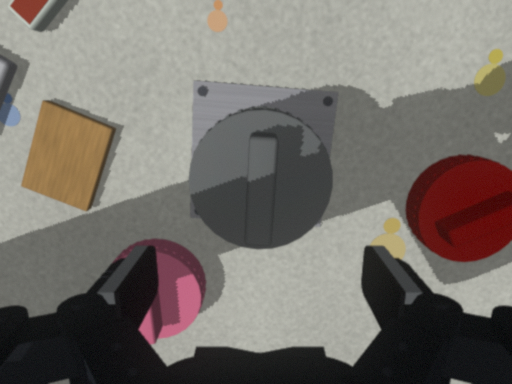

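The wrist view shows the grey cap's disc at columns 189–332 and rows 108–248. Its bar runs from about (263,135) to (259,242), nearly in line with the tool's x axis.

```bash
python3 - <<'E'
from h import *
s=load('w1')
print('disc',ray(s,260.5,178,.114))
a=[ray(s,u,v,.144) for u,v in((250,140),(276,140),(272.5,240),(246,240))]
d=a[0]+a[1]-a[2]-a[3];print('yaw',np.degrees(np.arctan2(d[1],d[0])),'mid across',[x.round(4) for x in((a[0]+a[1])/2,(a[2]+a[3])/2)])
for u in(251,277): print(ray(s,u,140,.144))
E
```

```text
disc [ 0.47675944 -0.23338693  0.114     ]
yaw 27.754260154171945 mid across [array([ 0.5065, -0.2182,  0.144 ]), array([ 0.4426, -0.2518,  0.144 ])]
[ 0.50255503 -0.21123008  0.144     ]
[ 0.51115627 -0.22628087  0.144     ]
```

```bash
python3 -m pendant '[[[0.1,0.05,-3],-2,0.5],[[0,0,-3],0,0],[[0,0,-3],0,0],[[0,0,-1.2],0,0],[[0,0,-0.6],0,-1],[[0,0,0],0,-1],[[0,0,0],0,-1],[[0,0,0],0,-1],[[0,0,0],0,-1],[[0,0,0],0,-1]]' 40
python3 -m pendant '[[[0,0,-0.2],0,-1],[[0,0,0],0,-1]]'
python3 -m pendant '[[[0,0,-0.2],0,-1],[[0,0,0],0,-1]]'
python3 -m pendant '[[[0,0,-0.2],0,-1],[[0,0,0],0,-1]]'
```

```text
time: 2.35
eef_pos: [0.471, -0.2356, 0.1228]
ee_rot: [0.0, 0.971, 0.238, -0.001]
force: [-2.5, -4.5, -13.2]
width: 0.0191
time: 2.55
eef_pos: [0.4727, -0.2353, 0.1227]
ee_rot: [0.0, 0.971, 0.238, 0.001]
force: [-3.2, -0.9, -1.3]
width: 0.0193
time: 2.75
eef_pos: [0.4729, -0.2353, 0.1212]
ee_rot: [0.001, 0.971, 0.238, 0.001]
force: [-4.8, -0.6, 5.8]
width: 0.019
time: 2.95
eef_pos: [0.473, -0.2354, 0.1195]
ee_rot: [0.001, 0.971, 0.238, 0.001]
force: [-4.4, -0.3, 7.7]
width: 0.019
```

```bash
for i in 1; do python3 -m pendant '[[[0,0,-0.2],0,-1],[[0,0,0],0,-1]]'
python3 -m pendant '[[[0,0,-0.2],0,-1],[[0,0,0],0,-1]]'
python3 -m pendant '[[[0,0,-0.2],0,-1],[[0,0,0],0,-1],[[0,0,0],0,-1]]'; done
python3 -c "
from h import *
print(observe()['eef_pos'],observe()['force'])
s=snap('scene','s1')['frame'][130:230,150:280,::-1];cv2.imwrite('pics/s1c.png',cv2.resize(s,None,fx=5,fy=5,interpolation=cv2.INTER_CUBIC))"
```

```text
time: 3.15
eef_pos: [0.4735, -0.2354, 0.1179]
ee_rot: [0.001, 0.971, 0.238, 0.002]
force: [-4.0, 0.4, 8.5]
width: 0.0191
time: 3.35
eef_pos: [0.4739, -0.2355, 0.1163]
ee_rot: [0.001, 0.971, 0.238, 0.002]
force: [-4.3, 0.0, 11.6]
width: 0.0188
time: 3.65
eef_pos: [0.4739, -0.2355, 0.1147]
ee_rot: [0.001, 0.971, 0.238, 0.002]
force: [-4.5, 1.6, 13.4]
width: 0.019
[ 0.47392608 -0.23551342  0.11468426] [-4.51808171  1.55028574 13.35906277]
```

View pics/s1c.png

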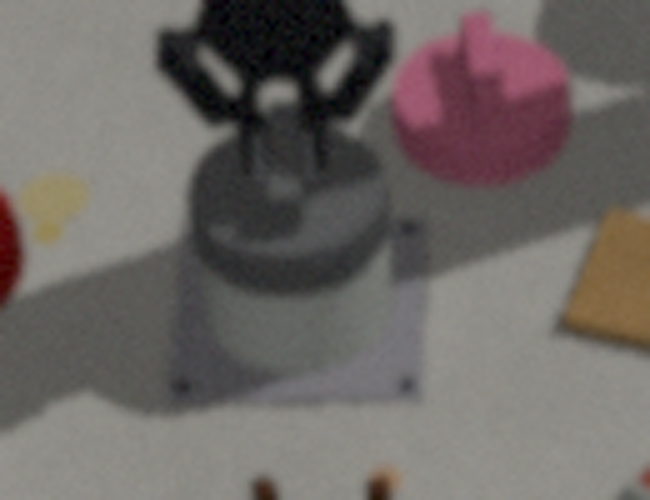

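The fingers straddle the bar and the cap is going down, with force rising along the spring curve (about 13 N at around −5.5 mm). I'll press further.

```bash
python3 -m pendant '[[[0,0,-0.2],0,-1],[[0,0,0],0,-1]]'
python3 -m pendant '[[[0,0,-0.15],0,-1],[[0,0,0],0,-1],[[0,0,0],0,-1]]'
```

```text
time: 3.9
eef_pos: [0.474, -0.2356, 0.1136]
ee_rot: [0.002, 0.971, 0.238, 0.003]
force: [-6.5, 1.6, 19.8]
width: 0.0187
time: 4.2
eef_pos: [0.474, -0.2355, 0.1136]
ee_rot: [0.002, 0.971, 0.239, 0.003]
force: [-9.1, 2.9, 28.9]
width: 0.019
```

Bottomed out at TCP z 0.1136. I'll ease off 1 mm and turn.

```bash
python3 -m pendant '[[[0,0,0.08],0,-1],[[0,0,0],3,-1],[[0,0,0],4,-1],[[0,0,0],4,-1],[[0,0,0],4,-1]]' 60
python3 -m pendant '[[[0,0,0],5,-1],[[0,0,0],5,-1],[[0,0,0],5,-1],[[0,0,0],5,-1]]'
```

```text
time: 4.7
eef_pos: [0.4745, -0.2344, 0.1136]
ee_rot: [0.001, 0.931, 0.364, 0.004]
force: [-6.0, 6.2, 25.0]
width: 0.0185
time: 5.1
eef_pos: [0.4749, -0.2352, 0.1136]
ee_rot: [0.002, 0.854, 0.52, 0.003]
force: [-6.2, 3.8, 24.4]
width: 0.0192
```

```bash
python3 -m pendant '[[[0,0,0],5,-1],[[0,0,0],5,-1],[[0,0,0],5,-1],[[0,0,0],5,-1],[[0,0,0],5,-1],[[0,0,0],2,-1],[[0,0,0],0,-1]]'
python3 -m pendant '[[[0,0,0.5],0,-1],[[0,0,0.5],0,-1],[[0,0,0.5],0,-1],[[0,0,0.5],0,-1],[[0,0,0],0,-1]]'
python3 -m pendant '[[[0,0,1],0,-1],[[0,0,1],0,-1],[[0,0,1],0,-1],[[0,0,1],0,-1],[[0,0,1],0,-1],[[0,0,0],0,-1],[[0,0,0],0,-1]]'
python3 -c "
from h import *
print(observe()['eef_pos'],observe()['force'],observe()['q'])
s=snap('scene','s2')['frame'][90:240,130:330,::-1];cv2.imwrite('pics/s2c.png',cv2.resize(s,None,fx=4,fy=4,interpolation=cv2.INTER_CUBIC))"
```

```text
time: 5.8
eef_pos: [0.4757, -0.2354, 0.1137]
ee_rot: [0.004, 0.71, 0.705, 0.003]
force: [-4.9, 3.2, 21.9]
width: 0.0188
time: 6.3
eef_pos: [0.4732, -0.2353, 0.1295]
ee_rot: [0.001, 0.71, 0.705, 0.001]
force: [-0.1, -0.5, -1.4]
width: 0.0189
time: 7.0
eef_pos: [0.4722, -0.2353, 0.1789]
ee_rot: [0.0, 0.71, 0.704, 0.0]
force: [-0.7, 0.1, -1.6]
width: 0.0188
[ 0.47223273 -0.23528489  0.17892957] [-0.66632833  0.09571502 -1.64016627] [-4.62248152e-01  2.91705411e-01 -2.33962005e-01  1.04439366e+00
  1.66630992e-05  1.11634210e+00]
```

View pics/s2c.png

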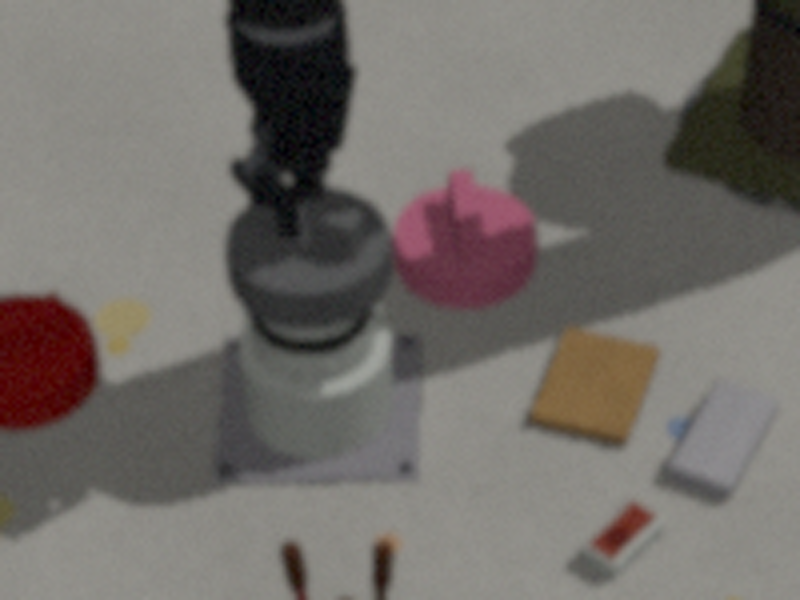

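The cap is off and held upright above the tub, and the seal ring is visible. I'll carry it to the tray.

```bash
python3 -m pendant '[[[0,2,0.5],0,-1],[[0.1,3,0.5],0,-1],[[0.2,4,0],0,-1],[[0.2,4,0],0,-1],[[0.2,4,0],0,-1],[[0.2,4,0],0,-1],[[0.2,4,0],0,-1],[[0.2,4,0],0,-1],[[0.2,4,0],0,-1],[[0.2,4,0],0,-1]]'
python3 -m pendant '[[[0.2,4,0],0,-1],[[0.2,4,0],0,-1],[[0.2,3,0],0,-1],[[0.2,2.5,0],0,-1],[[0.2,1,0],0,-1],[[0.2,0,0],0,-1],[[0,0,0],0,-1]]'
python3 -c "
from h import *
o=observe();print(o['eef_pos'],o['force'])
s=snap('top','t3')
cv2.imwrite('pics/t3c.png',cv2.resize(s['frame'][160:280,40:200,::-1],None,fx=5,fy=5,interpolation=cv2.INTER_CUBIC))
for n,f in(('wrist','w3'),('scene','s3')): snap(n,f)
print(proj(load('w3'),(*o['eef_pos'][:2],0.04)))"
```

```text
time: 8.05
eef_pos: [0.4884, 0.1363, 0.188]
ee_rot: [-0.0, 0.71, 0.704, -0.0]
force: [0.6, -0.1, -1.9]
width: 0.0187
time: 8.75
eef_pos: [0.5009, 0.2787, 0.1881]
ee_rot: [0.0, 0.71, 0.704, -0.001]
force: [-0.1, 0.2, -1.3]
width: 0.0189
[0.50091949 0.27874127 0.18811079] [-0.14698698  0.19893004 -1.27042735]
(np.float64(258.82874374125385), np.float64(174.7808929604564))
```

View pics/t3c.png

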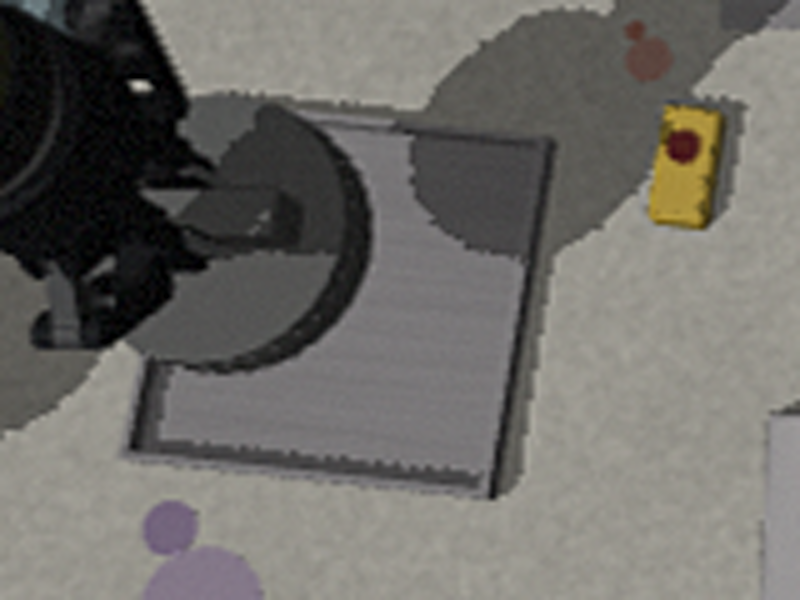

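The view shows the cap level above the tray, offset only by perspective. I'll lower it until contact.

```bash
python3 -m pendant '[[[0,0,-2],0,-1],[[0,0,-3],0,-1],[[0,0,-3],0,-1],[[0,0,-3],0,-1],[[0,0,-2],0,-1],[[0,0,-0.4],0,-1],[[0,0,0],0,-1]]'
python3 -m pendant '[[[0,0,-0.2],0,-1],[[0,0,-0.2],0,-1],[[0,0,0],0,-1]]'
python3 -m pendant '[[[0,0,-0.15],0,-1],[[0,0,-0.15],0,-1],[[0,0,0],0,-1]]'
```

```text
time: 9.6
eef_pos: [0.5007, 0.2788, 0.0544]
ee_rot: [-0.0, 0.71, 0.704, -0.001]
force: [-0.1, 0.3, -1.1]
width: 0.0189
time: 9.9
eef_pos: [0.5016, 0.28, 0.0514]
ee_rot: [0.0, 0.71, 0.704, 0.001]
force: [-0.1, 0.0, -1.4]
width: 0.019
time: 10.2
eef_pos: [0.5009, 0.2798, 0.0475]
ee_rot: [-0.0, 0.71, 0.704, -0.0]
force: [0.4, -0.1, -2.0]
width: 0.019
```

```bash
python3 -m pendant '[[[0,0,-0.1],0,-1],[[0,0,0],0,-1]]'
python3 -m pendant '[[[0,0,-0.1],0,-1],[[0,0,0],0,-1]]'
python3 -m pendant '[[[0,0,-0.1],0,-1],[[0,0,0],0,-1]]'
```

```text
time: 10.4
eef_pos: [0.5011, 0.2799, 0.0467]
ee_rot: [-0.0, 0.71, 0.704, 0.0]
force: [0.3, -0.4, -0.7]
width: 0.0185
time: 10.6
eef_pos: [0.5011, 0.2799, 0.0467]
ee_rot: [0.0, 0.71, 0.704, 0.0]
force: [-2.2, -0.8, 7.3]
width: 0.0188
time: 10.8
eef_pos: [0.5011, 0.2799, 0.0467]
ee_rot: [0.0, 0.71, 0.704, 0.001]
force: [-3.2, -1.9, 13.3]
width: 0.0189
```

Seated at z 0.0467, exactly as predicted. I'll release, rise, and go above the pan with a +75° turn.

```bash
python3 -m pendant '[[[0,0,0.2],0,-0.2],[[0,0,0],0,0],[[0,0,0],0,0],[[0,0,2],0,0],[[0,0,4],0,0],[[0,0,4],0,0],[[0,0,4],5,0]]'
python3 -m pendant '[[[0,-2.5,0],7,0],[[0,-2.5,0],7,0],[[0,-2.5,0],7,0],[[0,-2.5,0],7,0],[[0,-2.5,0],7,0],[[0,-2.5,0],7,0],[[0,-2.5,0],7,0],[[0,-2.5,0],7,0],[[0,-2.5,0],7,0],[[0.4,-2.5,0],7,0]]'
python3 -m pendant '[[[0,-0.9,0],0,0],[[0,0,0],0,0],[[0,0,0],0,0]]'
python3 - <<'E'
from h import *
o=observe();print(o['eef_pos'],o['q'])
s=snap('wrist','w4');t=snap('top','t4')
f=s['frame'].copy();u,v=proj(s,(.505,.021,.02));print(u,v)
cv2.imwrite('pics/v4.png',np.vstack([cv2.resize(t['frame'][160:280,40:240],(512,307)),f[:290]])[:,:,::-1])
E
```

```text
time: 11.5
eef_pos: [0.5007, 0.2796, 0.1875]
ee_rot: [-0.0, 0.678, 0.735, -0.001]
force: [0.7, 0.7, 0.0]
width: 0.0429
time: 12.5
eef_pos: [0.5045, 0.0288, 0.1863]
ee_rot: [-0.0, 0.132, 0.991, -0.0]
force: [0.1, -0.9, -0.8]
width: 0.0427
time: 12.8
eef_pos: [0.5049, 0.0213, 0.1864]
ee_rot: [-0.0, 0.135, 0.991, 0.0]
force: [0.0, -0.4, -0.2]
width: 0.0422
[0.50492574 0.02130597 0.18641438] [ 4.17397662e-02  2.51020087e-01 -2.71080859e-01  1.04908598e+00
  6.80547547e-04  3.12662536e-01]
259.11956773562076 170.72895583222908
```

View pics/v4.png

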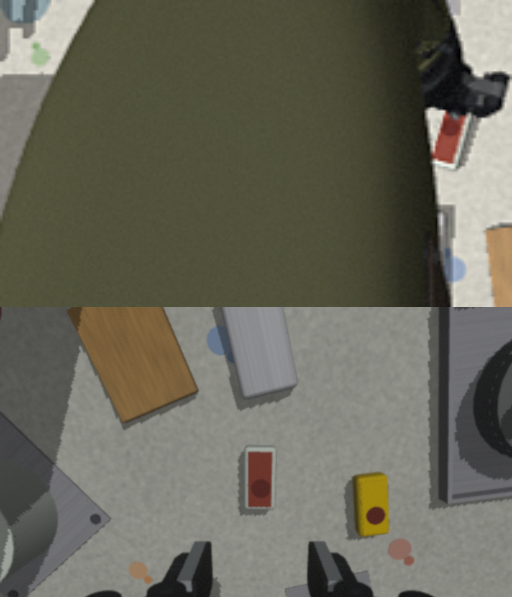

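The wrist view (lower half) shows the white pan centred at (260,171), where I predicted (259,171), and aligned with the tool. I'll grasp it.

```bash
python3 -m pendant '[[[0,0,-3],0,0.2],[[0,0,-4],0,0.2],[[0,0,-4],0,0.2],[[0,0,-4],0,0.2],[[0,0,-2],0,0.2],[[0,0,-0.8],0,0.2],[[0,0,0],0,0.2]]' 30
python3 -m pendant '[[[0,0,0],0,-1],[[0,0,0],0,-1],[[0,0,0],0,-1],[[0,0,0],0,-1],[[0,0,0],0,-1]]'
```

```text
time: 13.6
eef_pos: [0.5043, 0.0215, 0.0078]
ee_rot: [-0.001, 0.134, 0.991, -0.0]
force: [0.9, -0.2, 0.9]
width: 0.0512
time: 14.1
eef_pos: [0.5067, 0.021, 0.0101]
ee_rot: [0.002, 0.134, 0.991, 0.001]
force: [0.7, 0.9, 6.4]
width: 0.029
```

```bash
python3 -m pendant '[[[0,0,2],0,-1],[[0,0,4],0,-1],[[0,0,4],0,-1],[[0,0,4],0,-1],[[0,0,3],0,-1],[[0,-1.6,0],0,-1],[[-0.3,-3,0],0,-1],[[-0.3,-3,0],0,-1],[[-0.4,-3,0],0,-1],[[-0.4,-3,0],0,-1]]'
python3 -m pendant '[[[-0.4,-3,0],0,-1],[[-0.4,-3,0],0,-1],[[-0.4,-3,0],0,-1],[[-0.4,-2,0],0,-1],[[-0.3,-1,0],0,-1],[[0,0,0],0,-1],[[0,0,0],0,-1]]'
python3 - <<'E'
from h import *
o=observe();print(o['eef_pos'],o['width'])
s=snap('wrist','w5');t=snap('scene','s5')
f=s['frame'].copy();print(proj(s,(.472,-.235,.111)))
cv2.imwrite('pics/v5.png',np.vstack([cv2.resize(t['frame'][90:240,130:330],(400,300)),cv2.resize(f,(400,300))])[:,:,::-1])
E
```

```text
time: 15.1
eef_pos: [0.4906, -0.1163, 0.179]
ee_rot: [0.0, 0.134, 0.991, -0.0]
force: [1.1, 0.8, 0.3]
width: 0.0287
time: 15.8
eef_pos: [0.4719, -0.2345, 0.1786]
ee_rot: [-0.0, 0.134, 0.991, 0.0]
force: [-0.3, 0.6, -0.9]
width: 0.0294
[ 0.47187961 -0.23454313  0.17860975] 0.029393647365266038
(np.float64(258.8874941218953), np.float64(204.00983358992292))
```

View pics/v5.png

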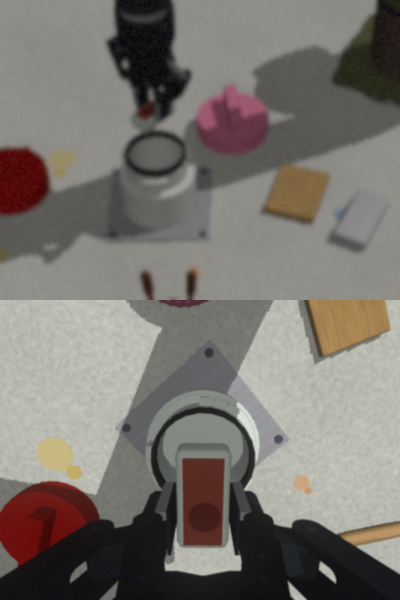

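The seal ring is centred at about (260,205) in wrist pixels, against a predicted (259,204), and the pan is straight above it. I'll lower it into the mouth and release with a small opening.

```bash
python3 -m pendant '[[[0,0,-2],0,-1],[[0,0,-2],0,-1],[[0,0,-1.2],0,-1],[[0,0,-0.8],0,-1],[[0,0,-0.8],0,-1],[[0,0,0],0,-1]]'
python3 -m pendant '[[[0,0,0],0,-0.25],[[0,0,0],0,-0.1],[[0,0,0],0,-0.1],[[0,0,0],0,-0.1],[[0,0,1],0,-0.1],[[0,0,4],0,-0.1],[[0,0,4],0,-0.1],[[0,0,3],0,-0.1],[[-4,0,0],0,-0.1],[[-4,0,0],0,-0.1]]'
python3 -m pendant '[[[-3,0,0],0,-0.1],[[-2,-3,0],0,-0.1],[[0,-5,0],0,-0.1],[[0,-5,0],0,-0.1],[[0,-5,0],0,-0.1],[[0,0,0],0,-0.1],[[0,0,0],0,-0.1]]'
python3 - <<'E'
from h import *
o=observe();print(o['eef_pos'],o['width'])
s=snap('top','t6');t=snap('scene','s6')
cv2.imwrite('pics/v6.png',np.vstack([cv2.resize(s['frame'][110:290,50:370],(800,450))[:,:,:],cv2.resize(t['frame'][100:225,150:450],(360,150)).repeat(1,1) if 0 else np.hstack([cv2.resize(t['frame'][140:220,160:280],(225,150)),cv2.resize(t['frame'][200:300,300:450],(225,150)),np.zeros((150,350,3),np.uint8)])])[:,:,::-1])
E
```

```text
time: 16.5
eef_pos: [0.4717, -0.2348, 0.1099]
ee_rot: [-0.001, 0.134, 0.991, 0.0]
force: [1.2, 1.1, -1.0]
width: 0.0289
time: 17.5
eef_pos: [0.3929, -0.236, 0.2327]
ee_rot: [0.002, 0.134, 0.991, -0.001]
force: [-0.9, -0.6, -0.8]
width: 0.0384
time: 18.2
eef_pos: [0.3417, -0.416, 0.2307]
ee_rot: [-0.0, 0.135, 0.991, 0.0]
force: [0.2, 0.8, -0.6]
width: 0.0384
[ 0.3416793  -0.41601094  0.23074653] 0.03843263819507698
```

View pics/v6.png

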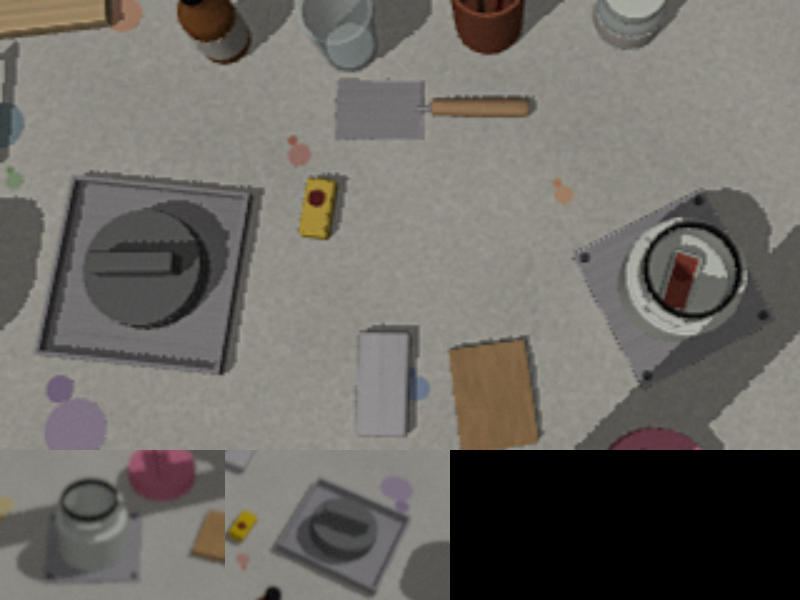

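The cap (148,267) lies flat and upright near the tray's middle. The pan is flat on the tub floor (683,280), and the bystanders are where they were. I'll hand in.

```bash
python3 -c "
from h import *
print(job_done())"
```

```text
the job is handed in; nothing more can be done
None
```

The job is handed in at about 18 s of robot time; no verdict is reported.

**What I did:** I gripped the grey cap's bar and pressed it to the seal's bottom at about 25 N. I turned it roughly 62° counter-clockwise while held down, lifted it off and set it in the tray. The white pan then went into the open tub, dropped from just inside the mouth.

**Last checks:**
- **Cap:** in the last pictures it lies flat and right way up near the tray's middle. It touched down at the tool height I had worked out beforehand (0.0467 m).
- **Pan:** the last top view shows it flat on the tub floor.
- **Everything else:** the other items in the last view look unmoved by eye. I did not measure them, and the red cap and part of the pink one fell outside that view. The gripper is open and well clear.

No check failed. Two readings disagreed slightly. The first wrist-view estimate of the cap's centre was about 5 mm off the others in x, so I used 0.472 m. There was also a 4–9 N sideways force while pressing, which had no visible effect.

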